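# Set out the fermenter's dosing station

### The arm

A 7-joint arm with a two-finger parallel gripper is mounted at the origin on the work surface. World frame = base frame: x ahead of the robot, y to its left, z up, the work surface at z = 0. Lengths are in m, angles in rad, forces in N, time in s.
With the tool pointing down it reaches from about 0.4 to 0.85 m from the base axis. Payload 10.4 kg.
Tool frame: the origin (TCP) lies midway between the tips of the shut fingers; the grasp point (between the pads) lies 19 mm behind it; z points along the fingers, y is the line along which they close (so a half turn about z gives the same grasp; the last joint's range is limited). The gripper opens to 87 mm and grips with 3 to 60 N. Pads are 19 mm wide; open, the fingers measure 117 mm over their backs; the gripper's body (75 mm by 190 mm) begins 51 mm behind the grasp point.
Start: joints at [1.308, 0.332, -0.065, 1.46, 0.022, 1.35, -0.088], TCP at [0.148, -0.607, 0.223] pointing down, gripper open.
Joint ranges: [-2.6, 2.6], [-0.5, 2.12], [-1.47, 1.34], [0.16, 2.42], [-1.27, 4.41], [0.06, 2.06], [-2.6, 2.6]. Speed limits (rad/s): [2.22, 2.22, 2.79, 2.79, 3.14, 3.14, 3.14].

### API

Orientations are given as a unit quaternion [x, y, z, w].
In Python, from bench import r gives the robot as it stands.
- The arm moves only by the tool move_arm, never from a script. Its argument "targets" is a list of rows, each a list of 3 entries, a list of its own where there are three numbers: the shift along the tool's x, y, z in cm, then the turn, a rotation vector about the tool's x, y, z in rad, then the opening in per cent of the stroke, from 0 (shut) to 100 (fully open). In form: [[[x, y, z], [wx, wy, wz], gripper], ...]. A call has 1 to 20 rows; each row shifts and turns the commanded pose from where the row before left it, along the tool's axes as they then stand; what a row does not reach is not made up. A row lasts 1/8 s, in which the tool goes at most 62.5 mm and 10.7 degrees, less where a joint would pass 70% of its speed; a pose out of reach is approached as far as the arm can. A call with a gripper value outside its range is refused whole. The fingers move at their own pace and stop on an object; "grip_force" is the grip in N (left out, the last holds). Time passes only in rows, so rows that do not move let the fingers close. It gives the time, the measured TCP pose, the force, the opening and the grip force at its end, in the units of the state.
- r.read_state(): the state, without advancing time (a new reading comes with each control period).
- r.camera(name): name is "scene" or "side" or "wrist"; returns a dict with "image" (384x512x3 uint8, blue, green, red), "vertical_fov" (degrees; the focal length in pixels is half the picture's height over the tangent of half this angle, whatever the lens; pixels are square), "cx", "cy" (the principal point, pixels), "cam_to_world" (4x4, takes a point from camera to world coordinates). Camera axes: x right, y down, z forward; pixel columns grow to the right and rows downward; lengths in m; the calibration is good to about 2 mm. A picture is of the moment at which its call begins. There is no depth.
- r.close_job(): hands the job in; it is judged then, once.
The state is a dict: "time": time; "joint_positions": joint angles; "joint_vel": joint speeds; "joint_torque": joint torques, N m; "ee_pos": TCP position; "eef_rot": TCP orientation; "ft_force": force on the tool from outside, world axes, zero at the start; "torque": the same for the moment, N m; "width": finger opening in m; "grip_force": force on a finger pad.
Only numpy, scipy, OpenCV 4.12 (cv2) and the standard library are available. Lean on these libraries where they do the work, as an engineer would, in place of code of your own. Each camera call takes 0.05 s, during which the arm holds its last target. There are 200 camera calls.

### The job

Set out the dosing station beside the fermenter. On the stirrer, build up the sample stack from the bottom: first the white adapter ring into the round well, then the conical flask standing in the ring, then the stopper in the flask's mouth; stand the capped bottle in the middle of the coaster between the stirrer and the pump, and the steel beaker in the middle of the coaster in front of the pump (on the robot's side). Never tip the glass flask, the bottle or the beaker over, and leave the blue tip box and the amber jar where they are.

Things in the scene. Friction and masses are not known exactly. Their poses are not given: they have to be found in the camera images.
- stirrer: Laboratory magnetic stirrer, fixed: grey housing 165 x 140 x 60 mm with two knobs on its robot side and a square 125 mm aluminium plate on top, its upper face 74 mm above the bench. In the plate a round well, 72 mm across and 8 mm deep (floor 66 mm above the bench). Origin on the bench exactly under the well's axis; z up, -x towards its knob side (housing reaches from x -95 to +70 mm, y -70 to +70 mm). May stand left or right of the middle coaster, turned up to 0.2 rad.
- middle_coaster: Flat grey disc, 84 mm across, 4 mm thick, fixed to the bench between the stirrer and the pump. Origin at the centre of its underside on the bench (top at z 4 mm). It looks the same as the other coaster: its place tells it.
- front_coaster: Flat grey disc, 84 mm across, 4 mm thick, fixed, in front of the pump (robot side). Origin at the centre of its underside on the bench. The pump, a fixed white box 100 (x) x 110 (y) x 90 mm high with two blue heads 12 mm proud on its robot side, has its centre about 140 mm beyond the coaster (+x), up to 45 mm to the side, turned up to 0.2 rad; the middle coaster lies between it and the stirrer.
- ring: White plastic adapter ring, loose, about 110 g, open through, standing upright: outside 64 mm across, 30 mm high. Lower 8 mm: hole 36 mm across; upper 22 mm: hole 55 mm across, so that an inner ledge faces up 8 mm above its underside. Fits the stirrer's well with 4 mm to spare all round and then stands 22 mm out of it; grip it by its outside, over the upper part. Origin at the centre of its underside, z up.
- flask: Clear glass conical flask, empty and open, loose, about 70 g, standing: base 47 mm across for the lowest 6 mm, tapering to a straight neck 28 mm across from 55 mm up to the rim at 88 mm; mouth 22 mm across inside. Grip it by the neck. It stands on the ring's ledge (underside 8 mm above the ring's underside) with 4 mm to spare all round. Origin at the centre of its underside, z up.
- stopper: Brown rubber stopper, loose, about 30 g, standing plug down: plug 14 mm long, 16 mm across at the bottom and 19 mm at the top, then a cylindrical head 30 mm across and 16 mm high (30 mm high in all). Grip it by the head. Seated, the plug is inside the flask's mouth and the head rests on the rim (its underside 74 mm above the flask's). Origin at the centre of its underside, z up.
- bottle: White plastic bottle with a screwed-on cap, loose, about 180 g, standing: body 58 mm across up to 68 mm, shoulder to 86 mm, cylindrical cap 36 mm across from 86 to 112 mm. Grip it by the cap. Origin at the centre of its underside, z up.
- beaker: Open steel beaker, straight-sided, loose, about 120 g, standing: 60 mm across outside, 75 mm high, wall 2.5 mm, floor 4 mm. Grip it across its outside. Origin at the centre of its underside, z up.
- tip_box: Bystander, to be left alone: blue box of pipette tips with a clear lid, 85 x 120 x 57 mm, about 250 g, loose, at the far edge of the work. Origin under its centre.
- sample_jar: Bystander, to be left alone: closed amber glass jar, 48 mm across, 55 mm high, about 100 g, loose, beyond the left-hand machine. Origin under its centre.
Mind the look-alikes: they are no part of the job. Leave any brown or purple look-alike of the middle_coaster alone.

How it is judged:
By the outcome, as a careful person would: the job done as asked, in the order asked, and still so for the second after the job is handed in, with the robot touching nothing.
It also fails if it takes over 131 s, if anything falls off the work surface, if the arm or the gripper's body presses on something with over 40 N, if the wrist force passes 120 N, or if a joint passes its speed limit or range.

## Working session

There is one attempt and no reset: what is moved stays moved. The work goes in short steps, Python scripts to look and compute and a tool call to move; the robot and the scene stay as the last step left them, time stands still between calls to the robot, and variables do not carry over. Pictures are saved under pics/ and viewed, at most 14 in all, crops included, and the job is handed in when it is done.

Besides the shell and the picture viewer there is one more tool, called after "Call:" as name([rows], argument=value, ...), one row to a line, values as JSON. move_arm: Moves the arm, as the interface text tells. Its arguments: {"type":"object","properties":{"targets":{"type":"array"},"grip_force":{"type":"number"}},"required":["targets"]}

```bash
mkdir -p pics; ls
cat > h.py <<'E'
import numpy as np, cv2
from bench import r
def cam(n):
    c=r.camera(n); im=np.array(c["image"]); c["image"]=im
    c["f"]=im.shape[0]/2/np.tan(np.radians(c["vertical_fov"])/2); c["T"]=np.array(c["cam_to_world"]); return c
def ray(c,u,v):
    d=c["T"][:3,:3]@np.array([(u-c["cx"])/c["f"],(v-c["cy"])/c["f"],1.]); return c["T"][:3,3],d
def plane(c,u,v,z):
    o,d=ray(c,u,v); return o+d*(z-o[2])/d[2]
def proj(c,p):
    q=c["T"][:3,:3].T@(np.array(p)-c["T"][:3,3]); return np.array([c["cx"]+c["f"]*q[0]/q[2],c["cy"]+c["f"]*q[1]/q[2]])
def tri(obs):
    A=np.zeros((3,3));b=np.zeros(3)
    for c,u,v in obs:
        o,d=ray(c,u,v); d=d/np.linalg.norm(d); P=np.eye(3)-np.outer(d,d); A+=P;b+=P@o
    x=np.linalg.solve(A,b); return x
E
python3 - <<'E'
from h import *
print(r.read_state())
for n in("scene","side","wrist"):
    c=cam(n); cv2.imwrite(f"pics/{n}0.png",c["image"]); print(n,c["f"],c["cx"],c["cy"],c["T"].round(3).tolist(),r.read_state()["time"])
a=[cv2.imread(f"pics/{n}0.png") for n in("scene","side")]
E
```

```text
pics
{'time': 0.0, 'joint_positions': array([ 1.30842104,  0.33288333, -0.06468907,  1.46097289,  0.02162233,
        1.3498705 , -0.08849764]), 'joint_vel': array([-0.00029367, -0.00061027, -0.00179572,  0.00145757,  0.00029077,
       -0.00089537, -0.00038842]), 'joint_torque': array([-4.34004633e-04, -6.23261762e+01,  2.41184060e-02, -3.89893878e+01,
       -6.14507147e-02,  3.98060633e-02,  1.18348407e-04]), 'ee_pos': array([ 0.1483149 , -0.60674351,  0.22173168]), 'eef_rot': array([ 9.92820712e-01,  1.19609855e-01, -1.31408952e-04, -7.06861608e-04]), 'ft_force': array([ 0.16622477,  0.46392025, -0.58637092]), 'torque': array([ 0.01846828, -0.03775953,  0.00284306]), 'grip_force': 0.0, 'width': 0.08712767214027055}
scene 359.43556212963614 250.60624960207394 191.17290795529223 [[0.21, 0.836, -0.507, 1.065], [0.978, -0.183, 0.104, -0.104], [-0.006, -0.518, -0.856, 0.842], [0.0, 0.0, 0.0, 1.0]] 0.05
side 477.0816404999745 253.09180931632974 193.74892107657055 [[-0.887, -0.295, 0.355, 0.193], [-0.462, 0.554, -0.693, 0.825], [0.008, -0.779, -0.627, 0.77], [0.0, 0.0, 0.0, 1.0]] 0.1
wrist 330.2598718494585 254.93340417895536 193.180767483144 [[0.238, -0.941, -0.242, 0.214], [-0.971, -0.231, -0.057, -0.591], [-0.002, 0.249, -0.969, 0.385], [0.0, 0.0, 0.0, 1.0]] 0.15
```

View pics/scene0.png

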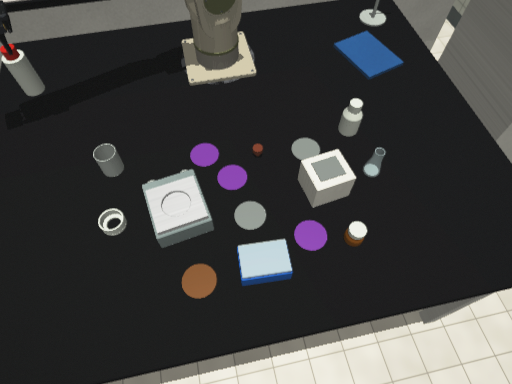

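View pics/side0.png

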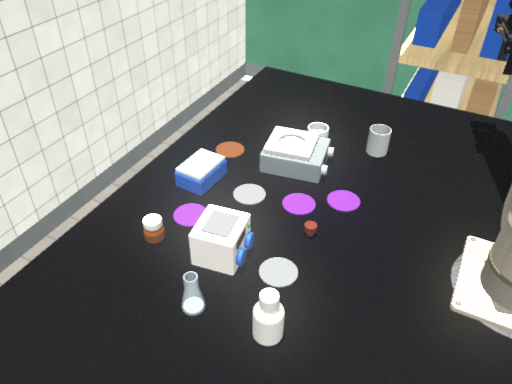

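The scene view shows beaker (109,160), ring (112,222), stirrer well (177,205), stopper (258,150), front coaster (305,149), middle coaster (250,215), pump (326,178), bottle (350,118), flask (375,163), jar (356,233) and box (265,261). The side view shows the same things: ring (317,131) partly behind the stirrer, beaker (378,140), stopper (311,228), coasters (278,271) and (250,194), bottle (268,318), flask (192,295). The purple and brown discs are decoys.

```bash
cat >> h.py <<'E'
def rim(c,seed,z,R,thr=55,box=60):
    pass
E
python3 - <<'E'
from h import *
S=dict(beaker=(109,160),ring=(112,222),stirrer=(178,207),stopper=(258,150),front=(305,149),mid=(250,215),pump=(326,178),bottle=(350,118),flask=(375,163),jar=(356,233),box=(265,261))
D=dict(beaker=(378,140),ring=(317,131),stirrer=(296,153),stopper=(311,228),front=(278,271),mid=(250,194),pump=(221,238),bottle=(268,318),flask=(192,295),jar=(153,228),box=(201,171))
cs={n:cam(n) for n in("scene","side")}
def comp(c,seed):
    m=(c["image"].max(2)>60).astype(np.uint8); n,l,st,ce=cv2.connectedComponentsWithStats(m)
    y,x=np.mgrid[:384,:512]; d=(x-seed[0])**2+(y-seed[1])**2+1e9*(l==0); k=l.flat[d.argmin()]
    return st[k],ce[k]
for k in S:
    a,ca=comp(cs["scene"],S[k]); b,cb=comp(cs["side"],D[k])
    print(k,a,ca.round(1),b,cb.round(1),tri([(cs["scene"],*ca),(cs["side"],*cb)]).round(4),plane(cs["scene"],*ca,.004)[:2].round(4),plane(cs["side"],*cb,.004)[:2].round(4))
o=[]
for k in ["beaker","ring","stirrer","bottle","flask","stopper"]:
    for n,P in(("scene",S),("side",D)):
        x,y=P[k]; w=34; im=cv2.copyMakeBorder(cs[n]["image"],40,40,40,40,0); o.append(cv2.resize(im[y+40-w:y+40+w,x+40-w:x+40+w],(200,200),interpolation=cv2.INTER_CUBIC))
cv2.imwrite("pics/crops.png",np.vstack([np.hstack(o[i:i+4]) for i in(0,4,8)]))
E
```

```text
beaker [ 93 143  31  34 733] [108.2 159.4] [365 123  27  35 744] [378. 140.] [ 0.4049 -0.3689  0.0384] [ 0.3748 -0.3814] [ 0.4155 -0.4226]
ring [ 98 208  29  28 549] [111.7 221.2] [     0      0    512    347 102975] [214.9 123.7] [ 0.7564 -0.2299  0.1486] [ 0.5799 -0.3742] [ 0.8931 -0.2738]
stirrer [ 142  169   72   79 3808] [176.9 207.4] [     0      0    512    347 102975] [214.9 123.7] [ 0.7302 -0.1328  0.1663] [ 0.5752 -0.204 ] [ 0.8931 -0.2738]
stopper [252 143  11  12  98] [257.3 148.2] [     0      0    512    347 102975] [214.9 123.7] [0.6545 0.0291 0.2506] [0.4276 0.0483] [ 0.8931 -0.2738]
front [ 291  137   66   71 2901] [322.2 172.2] [     0      0    512    347 102975] [214.9 123.7] [0.6804 0.103  0.2508] [0.5496 0.2077] [ 0.8931 -0.2738]
mid [234 200  33  30 752] [249.7 214.9] [     0      0    512    347 102975] [214.9 123.7] [ 0.7321 -0.0328  0.1769] [ 0.6383 -0.0197] [ 0.8931 -0.2738]
pump [ 291  137   66   71 2901] [322.2 172.2] [     0      0    512    347 102975] [214.9 123.7] [0.6804 0.103  0.2508] [0.5496 0.2077] [ 0.8931 -0.2738]
bottle [338  98  26  39 683] [351.1 117.7] [     0      0    512    347 102975] [214.9 123.7] [0.6168 0.182  0.313 ] [0.3736 0.3587] [ 0.8931 -0.2738]
flask [363 147  23  30 408] [374.2 162.6] [     0      0    512    347 102975] [214.9 123.7] [0.6729 0.1766 0.2855] [0.5499 0.363 ] [ 0.8931 -0.2738]
jar [345 221  23  25 441] [355.4 232.8] [     0      0    512    347 102975] [214.9 123.7] [0.7568 0.0984 0.2224] [0.7457 0.2323] [ 0.8931 -0.2738]
box [ 237  238   56   48 2144] [264.1 261.6] [     0      0    512    347 102975] [214.9 123.7] [ 0.7895 -0.0479  0.1394] [ 0.7708 -0.0122] [ 0.8931 -0.2738]
```

View pics/crops.png

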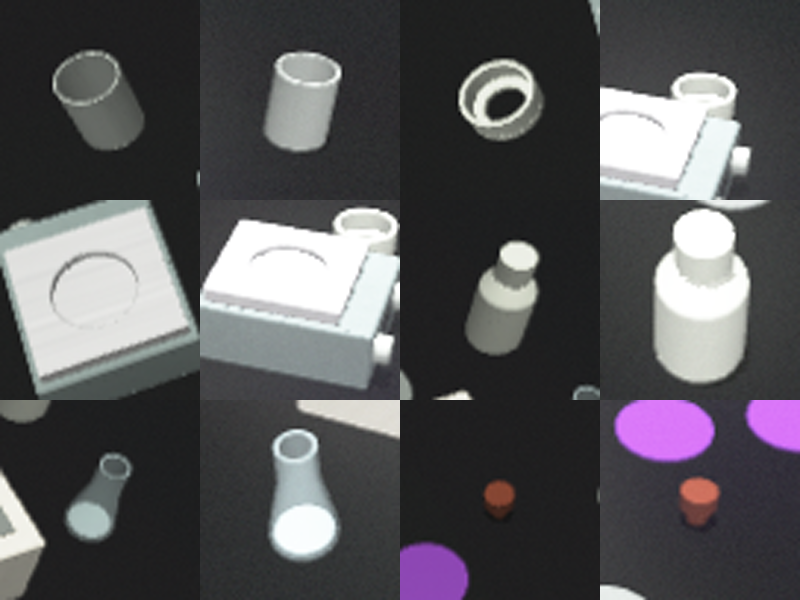

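The crops show clear rims: beaker, ring, well, cap, flask mouth and stopper head; I read their centres from the crops.

Run:
```python
from h import *
cs={n:cam(n) for n in("scene","side")}
P=dict(beaker=(104.6,152.5,380.4,129.5),ring=(112,220.7,318,126.9),well=(176.2,202.9,292.3,142.8),bottle=(356.1,103,269.4,294.9),flask=(380.1,151.4,190.3,277),stopper=(257.7,147.6,311,224.6),front=(305.5,149,278,271.5),mid=(249.7,214.9,250,194),jar=(357,229,152,221))
for k,(a,b,c,d) in P.items(): print(k,tri([(cs["scene"],a,b),(cs["side"],c,d)]).round(4))
# stirrer plate / pump top corners from scene
for n,u,v,z in [("plate",178-34,207-34+.34*50,.074),("plate",178-34+.34*145,207-34+.34*8,.074),("plate",178-34+.34*192,207-34+.34*128,.074),("plate",178-34+.34*40,207-34+.34*178,.074),("pump",299,159,.09),("pump",341,151,.09),("pump",354,172,.09),("pump",312,186,.09)]: print(n,plane(cs["scene"],u,v,z).round(3))
```

```text
beaker [ 0.4053 -0.3682  0.0722]
ring [ 0.5898 -0.3676  0.0274]
well [ 0.5989 -0.1968  0.0667]
bottle [0.4118 0.333  0.1098]
flask [0.5694 0.3463 0.0858]
stopper [0.4437 0.0449 0.0285]
front [0.4589 0.1864 0.0013]
mid [ 6.357e-01 -1.970e-02 -1.000e-04]
jar [0.755  0.2221 0.0495]
plate [ 0.549 -0.271  0.074]
plate [ 0.532 -0.145  0.074]
plate [ 0.657 -0.122  0.074]
plate [ 0.676 -0.247  0.074]
pump [0.55 0.13 0.09]
pump [0.549 0.245 0.09 ]
pump [0.619 0.254 0.09 ]
pump [0.636 0.138 0.09 ]
```

Call:
move_arm([
  [[0,0,0],[0,0,0.12],100],
  [[0,0,0],[0,0,0.12],100],
  [[3.7,-2,0],[0,0,0],100],
  [[3.7,-2,0],[0,0,0],100],
  [[3.7,-2,0],[0,0,0],100],
  [[3.7,-2,0],[0,0,0],100],
  [[3.7,-2,0],[0,0,0],100],
  [[3.7,-2,0],[0,0,0],100],
  [[3.7,-2,0],[0,0,0],100],
  [[3.7,-2,0],[0,0,0],100],
  [[3.7,-2,0],[0,0,0],100],
  [[3.7,-2,0],[0,0,0],100],
  [[3.7,-2,0],[0,0,0],100],
  [[3.7,-2,0],[0,0,0],100],
  [[0,0,0],[0,0,0],100],
  [[0,0,0],[0,0,0],100],
])

```text
time: 2.35
ee_pos: [0.5921, -0.3677, 0.2223]
eef_rot: [1.0, -0.0, -0.0, 0.0]
ft_force: [0.1, -0.4, -0.1]
width: 0.0872
grip_force: 0.0
```

Run:
```python
from h import *
import pickle
c=cam("wrist"); cv2.imwrite("pics/w1.png",c["image"]); pickle.dump(c,open("w1.pkl","wb"))
s=r.read_state(); print(s["joint_positions"].round(2),s["ee_pos"].round(4),s["eef_rot"].round(4))
for k,p in dict(ring=(.59,-.368,.03),well=(.6,-.197,.074)).items(): print(k,proj(c,p).round(1))
```

```text
[ 0.66  0.51 -0.25  1.23  0.12  1.42 -1.15] [ 0.5917 -0.3683  0.2226] [ 1.e+00 -8.e-04 -2.e-04  4.e-04]
ring [255.3 174.1]
well [ 76.9 172.7]
```

View pics/w1.png

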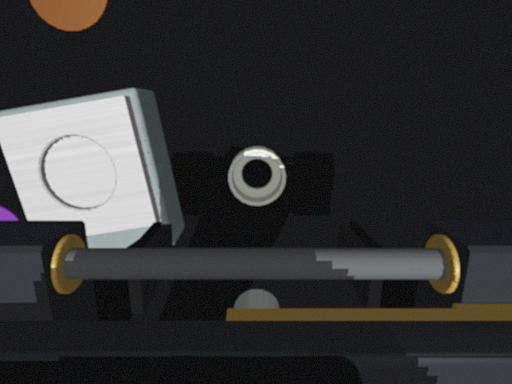

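The wrist view shows the ring at about (257,176), radius about 29 px, between the open fingers, and the well at (79,172).

Run:
```python
from h import *
import pickle
c=pickle.load(open("w1.pkl","rb")); g=cv2.cvtColor(c["image"],cv2.COLOR_BGR2GRAY)
m=(g[120:225,200:320]>75).astype(np.uint8); n,l,st,ce=cv2.connectedComponentsWithStats(m); k=1+st[1:,4].argmax(); x,y,w,h,_=st[k]
print("ring box",x+200,y+120,w,h)
for u,v in[(200+x+w/2-.5,120+y+h/2-.5),(200+x+w/2-.5,120+y+h-.5-w/2)]: print(plane(c,u,v,.03).round(4))
ed=cv2.Canny(g,40,100); ed[:120]=0;ed[222:]=0;ed[:,:30]=0;ed[:,128:]=0
# radial fit of the well edge
p=np.argwhere(ed)[:,::-1].astype(float); cc=np.array([79,172.])
for i in range(8):
    d=p-cc; rr=np.hypot(*d.T); s=abs(rr-38)<(6 if i<4 else 3)
    A=np.c_[2*p[s],np.ones(s.sum())]; q=np.linalg.lstsq(A,(p[s]**2).sum(1),rcond=None)[0]; cc=q[:2]
print("well",cc,np.sqrt(q[2]+cc@cc),s.sum(),plane(c,*cc,.074).round(4))
```

```text
ring box 228 146 59 60
[ 0.5885 -0.3698  0.03  ]
[ 0.5879 -0.3698  0.03  ]
well [ 78.75454354 171.70376105] 37.607927950873005 361 [ 0.601  -0.1989  0.074 ]
```

Call:
move_arm([
  [[-0.35,0.1,3],[0,0,0],100],
  [[0,0,4],[0,0,0],100],
  [[0,0,4],[0,0,0],100],
  [[0,0,4],[0,0,0],100],
  [[0,0,3],[0,0,0],100],
  [[0,0,2],[0,0,0],100],
  [[0,0,1.1],[0,0,0],100],
  [[0,0,0],[0,0,0],100],
  [[0,0,0],[0,0,0],30],
  [[0,0,0],[0,0,0],30],
  [[0,0,0],[0,0,0],30],
  [[0,0,0],[0,0,0],30],
  [[0,0,0],[0,0,0],30],
  [[0,0,0],[0,0,0],30],
], grip_force=20)

```text
time: 4.15
ee_pos: [0.5894, -0.3685, 0.0122]
eef_rot: [1.0, -0.0, 0.0, 0.0]
ft_force: [-0.2, -0.6, 4.6]
width: 0.0642
grip_force: 20.0
```

Call:
move_arm([
  [[0,0,-1],[0,0,0],30],
  [[0,0,-3],[0,0,0],30],
  [[0,0,-4],[0,0,0],30],
  [[0,0,-4],[0,0,0],30],
  [[0,-4,-4],[0,0,0],30],
  [[0,-4,-1],[0,0,0],30],
  [[0,0,0],[0,0,0],30],
  [[0,0,0],[0,0,0],30],
])

```text
time: 5.15
ee_pos: [0.5886, -0.2886, 0.1815]
eef_rot: [1.0, -0.0, -0.0, 0.0]
ft_force: [0.7, -0.6, -1.1]
width: 0.0644
grip_force: 20.0
```

```bash
cat >> h.py <<'E'
def fitcircle(c,cc,R,box=None,tol=6,lo=40,hi=100):
    g=cv2.cvtColor(c["image"],cv2.COLOR_BGR2GRAY); p=np.argwhere(cv2.Canny(g,lo,hi))[:,::-1].astype(float); cc=np.array(cc,float)
    if box: p=p[(p[:,0]>box[0])&(p[:,0]<box[2])&(p[:,1]>box[1])&(p[:,1]<box[3])]
    for i in range(10):
        rr=np.hypot(*(p-cc).T); s=abs(rr-R)<(tol if i<5 else tol/2)
        q=np.linalg.lstsq(np.c_[2*p[s],np.ones(s.sum())],(p[s]**2).sum(1),rcond=None)[0]; cc=q[:2]
    return cc,np.sqrt(q[2]+cc@cc),s.sum()
E
python3 - <<'E'
from h import *
import pickle
c=cam("wrist"); cv2.imwrite("pics/w2.png",c["image"]); pickle.dump(c,open("w2.pkl","wb"))
s=r.read_state(); t=s["ee_pos"]; print(t.round(4),s["width"])
u=proj(c,(.6005,-.198,.074)); print(u); z=(c["T"][2,3]-.074); q=fitcircle(c,u,c["f"]*.036/z); print(q,plane(c,*q[0],.074).round(4))
zt=t[2]+.018; u=proj(c,(t[0],t[1],zt)); R=c["f"]*.032/(c["T"][2,3]-zt); q=fitcircle(c,u,R); print("ring",u,R,q,plane(c,*q[0],zt).round(4))
E
```

```text
[ 0.5884 -0.2892  0.1811] 0.0641493007427507
[146.5274588  177.34554943]
(array([146.59366538, 176.34011281]), np.float64(42.86113474770237), np.int64(340)) [ 0.6014 -0.1981  0.074 ]
ring [256.26590859 255.56710421] 72.75563414545786 (array([261.14355831, 256.27736205]), np.float64(72.29272198023455), np.int64(277)) [ 0.588  -0.2916  0.1991]
```

View pics/w2.png

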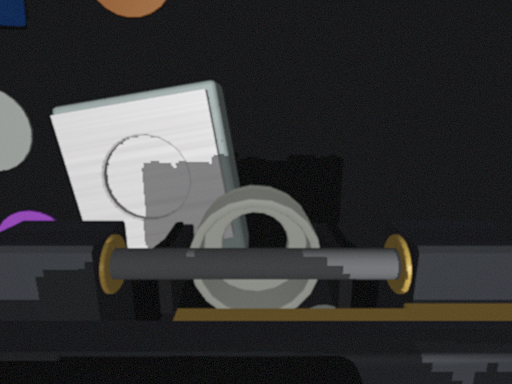

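The wrist view shows the ring held, its sides symmetric about column 256, and the well at (146.6,176.3) clear of it.

Call:
move_arm([
  [[0.4,-3,0],[0,0,0],30],
  [[0.5,-3,0],[0,0,0],30],
  [[0.4,-3.05,0],[0,0,0],30],
  [[0,0,3],[0,0,0],30],
  [[0,0,3],[0,0,0],30],
  [[0,0,2.5],[0,0,0],30],
  [[0,0,0],[0,0,0],30],
  [[0,0,0],[0,0,0],30],
])

```text
time: 6.2
ee_pos: [0.6024, -0.1985, 0.0974]
eef_rot: [1.0, -0.001, 0.0, 0.0]
ft_force: [-0.3, 0.1, -1.0]
width: 0.0644
grip_force: 20.0
```

Run:
```python
from h import *
s=r.read_state(); print(s["ee_pos"].round(4),s["ft_force"].round(1))
o=[]
for n in("scene","side"):
    c=cam(n); x,y=proj(c,(.6,-.198,.08)).astype(int); o.append(cv2.resize(c["image"][y-45:y+45,x-45:x+45],(400,400),interpolation=cv2.INTER_CUBIC))
cv2.imwrite("pics/p1.png",np.hstack(o))
```

```text
[ 0.6024 -0.1985  0.0974] [-0.3  0.1 -1. ]
```

View pics/p1.png

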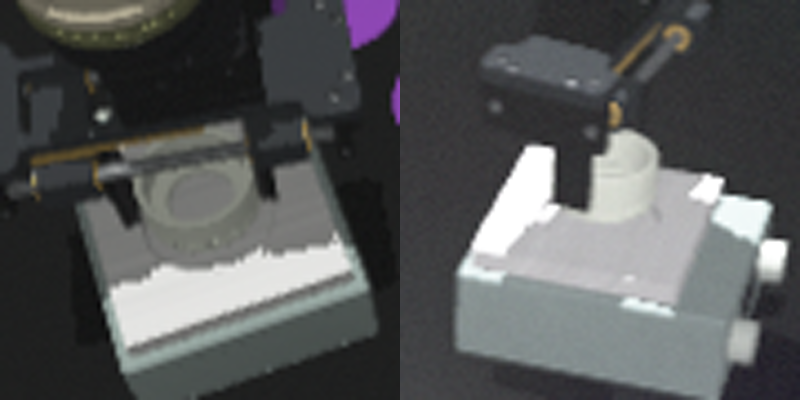

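The ring hovers concentric with the well in both views (scene crop (195,215), side crop (620,200)), about 12 mm above the plate.

Call:
move_arm([
  [[0,0,0.6],[0,0,0],30],
  [[0,0,0.5],[0,0,0],30],
  [[0,0,0.3],[0,0,0],30],
  [[0,0,0.3],[0,0,0],30],
  [[0,0,0.15],[0,0,0],30],
  [[0,0,0],[0,0,0],30],
  [[0,0,0],[0,0,0],30],
])

```text
time: 7.18
ee_pos: [0.6021, -0.1977, 0.0783]
eef_rot: [1.0, -0.0, 0.0, 0.0]
ft_force: [-1.0, 0.3, 1.8]
width: 0.0641
grip_force: 20.0
```

Call:
move_arm([
  [[0,0,0],[0,0,0],95],
  [[0,0,0],[0,0,0],95],
  [[0,0,0],[0,0,0],95],
  [[0,0,-2],[0,0,0],100],
  [[0,0,-4],[0,0,0],100],
  [[0,0,-4],[0,0,0],100],
  [[0,0,-4],[0,0,0],100],
  [[0,0,0],[0,0,0],100],
])

```text
time: 8.18
ee_pos: [0.6039, -0.198, 0.2235]
eef_rot: [1.0, -0.0, 0.004, 0.001]
ft_force: [0.1, 0.6, -0.5]
width: 0.0867
grip_force: 0.0
```

Run:
```python
from h import *
s=r.read_state(); print(s["ee_pos"].round(4),s["width"],s["joint_positions"].round(2))
c=cam("wrist"); cv2.imwrite("pics/w3.png",c["image"])
for n,z,R in(("well",.074,.036),("ring",.096,.032),("inner",.096,.0275)):
    u=proj(c,(.6012,-.1982,z)); Z=c["T"][2,3]-z; q=fitcircle(c,u,c["f"]*R/Z,tol=4); print(n,u.round(1),c["f"]*R/Z,q,plane(c,*q[0],z).round(4))
```

```text
[ 0.6039 -0.198   0.2235] 0.0866544279792079 [ 0.49  0.37 -0.32  1.42  0.12  1.36 -1.41]
well [255.  184.6] 37.991266541093346 (array([254.08051757, 186.1678515 ]), np.float64(37.81011128859945), np.int64(344)) [ 0.5996 -0.1973  0.074 ]
ring [255.  189.8] 36.32351563085381 (array([254.09892116, 184.5626968 ]), np.float64(36.43320950136899), np.int64(354)) [ 0.6061 -0.1974  0.096 ]
inner [255.  189.8] 31.215521245264995 (array([254.30952444, 189.18325251]), np.float64(31.57075719687883), np.int64(240)) [ 0.6018 -0.1976  0.096 ]
```

View pics/w3.png

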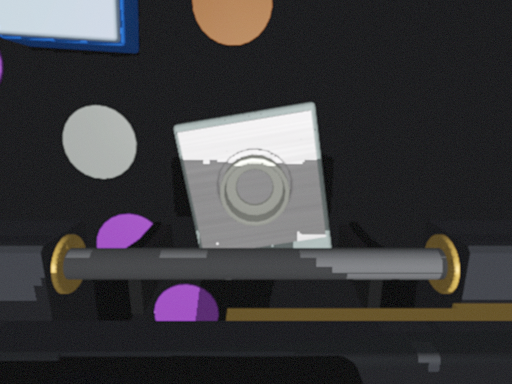

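The ring sits flat in the well at (254,188). The middle coaster is visible at (100,142).

Call:
move_arm([
  [[-0.3,-4.5,0],[0,0,0],100],
  [[-0.3,-4.5,0],[0,0,0],100],
  [[-0.3,-4.5,0],[0,0,0],100],
  [[-0.3,-4.5,0],[0,0,0],100],
  [[-0.3,-4.5,0],[0,0,0],100],
  [[-0.3,-4.5,0],[0,0,0],100],
  [[-0.3,-4.5,0],[0,0,0],100],
  [[-0.3,-4.5,0],[0,0,0],100],
  [[-0.3,-4.5,0],[0,0,0],100],
  [[-0.3,-4.5,0],[0,0,0],100],
  [[-0.3,-4.5,0],[0,0,0],100],
  [[-0.1,-4.5,0],[0,0,0],100],
  [[0,0,0],[0,0,0],100],
  [[0,0,0],[0,0,0],100],
])

```text
time: 9.98
ee_pos: [0.5681, 0.3416, 0.2174]
eef_rot: [1.0, -0.0, -0.0, 0.001]
ft_force: [1.0, 0.1, -0.4]
width: 0.087
grip_force: 0.0
```

Run:
```python
from h import *
s=r.read_state(); print(s["ee_pos"].round(4),s["eef_rot"].round(4),s["joint_positions"].round(2))
c=cam("wrist"); cv2.imwrite("pics/w4.png",c["image"])
z=.088;R=.014
u=proj(c,(.5694,.3463,z)); Z=c["T"][2,3]-z; q=fitcircle(c,u,c["f"]*R/Z,tol=4,lo=25,hi=60); print(u.round(1),c["f"]*R/Z,q,plane(c,*q[0],z).round(4))
z=.003;R=.0235
u=proj(c,(.5694,.3463,z)); Z=c["T"][2,3]-z; q=fitcircle(c,u,c["f"]*R/Z,tol=4,lo=25,hi=60); print(u.round(1),c["f"]*R/Z,q,plane(c,*q[0],z).round(4))
```

```text
[0.5681 0.3416 0.2174] [ 1.e+00 -1.e-04 -4.e-04  6.e-04] [-0.22  0.48 -0.56  1.33  0.25  1.4  -2.34]
[249.8 183.9] 15.820242709321777 (array([250.51377828, 185.44224925]), np.float64(15.395387707965753), np.int64(112)) [0.568  0.3456 0.088 ]
[250.9 167.5] 20.572254386932016 (array([251.77952811, 167.3104526 ]), np.float64(20.025050130229715), np.int64(147)) [0.5697 0.3452 0.003 ]
```

View pics/w4.png

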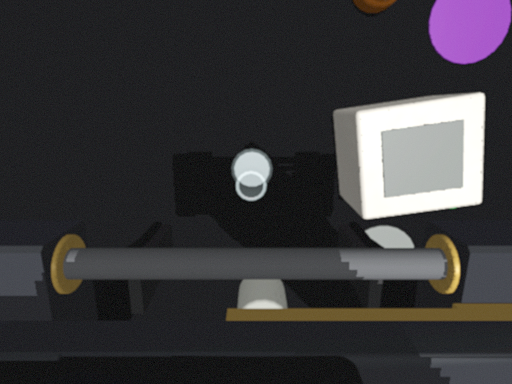

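The flask's rim is at (250.5,185.4), its base at (252,167), upright between the fingers; the pump is clear to the right.

Call:
move_arm([
  [[0.05,-0.4,2],[0,0,0],100],
  [[0,0,3],[0,0,0],100],
  [[0,0,3],[0,0,0],100],
  [[0,0,3],[0,0,0],100],
  [[0,0,3],[0,0,0],100],
  [[0,0,1.7],[0,0,0],100],
  [[0,0,0],[0,0,0],70],
  [[0,0,0],[0,0,0],50],
  [[0,0,0],[0,0,0],40],
  [[0,0,0],[0,0,0],15],
  [[0,0,0],[0,0,0],15],
  [[0,0,0],[0,0,0],15],
  [[0,0,0],[0,0,0],15],
  [[0,0,0],[0,0,0],15],
], grip_force=12)

```text
time: 11.78
ee_pos: [0.5687, 0.3462, 0.061]
eef_rot: [1.0, -0.0, 0.0, 0.0]
ft_force: [-0.1, 0.4, 0.3]
width: 0.0274
grip_force: 12.0
```

Call:
move_arm([
  [[0,0,-1],[0,0,0],15],
  [[0,0,-3],[0,0,0],15],
  [[0,0,-4],[0,0,0],15],
  [[0,0,-4],[0,0,0],15],
  [[0,0,-4],[0,0,0],15],
  [[0.1,2,0],[0,0,0],15],
  [[0.3,4,0],[0,0,0],15],
  [[0.3,4.4,0],[0,0,0],15],
  [[0.3,4.5,0],[0,0,0],15],
  [[0.3,4.5,0],[0,0,0],15],
  [[0.3,4.5,0],[0,0,0],15],
  [[0.3,4.5,0],[0,0,0],15],
  [[0.3,4.5,0],[0,0,0],15],
  [[0.3,4.5,0],[0,0,0],15],
  [[0.3,4.5,0],[0,0,0],15],
  [[0.3,4.5,0],[0,0,0],15],
  [[0.3,4,0],[0,0,0],15],
  [[0.1,3,0],[0,0,0],15],
  [[0,1,0],[0,0,0],15],
  [[0,0,0],[0,0,0],15],
])

```text
time: 14.28
ee_pos: [0.6032, -0.1976, 0.2207]
eef_rot: [1.0, -0.0, -0.0, -0.0]
ft_force: [0.5, 0.8, -1.3]
width: 0.0281
grip_force: 12.0
```

Run:
```python
from h import *
s=r.read_state(); t=s["ee_pos"]; print(t.round(4),s["eef_rot"].round(4),s["width"],s["joint_positions"].round(2))
c=cam("wrist"); cv2.imwrite("pics/w5.png",c["image"])
for n,z,R in(("well",.074,.036),("inner",.096,.0275)):
    u=proj(c,(.6015,-.1978,z)); Z=c["T"][2,3]-z; q=fitcircle(c,u,c["f"]*R/Z,tol=4); print(n,u.round(1),c["f"]*R/Z,q,plane(c,*q[0],z).round(4))
zb=t[2]-.061
for n,z,R in(("base",zb+.003,.0235),("rim",zb+.088,.014)):
    u=proj(c,(t[0],t[1],z)); print(n,u.round(1),c["f"]*R/(c["T"][2,3]-z))
cv2.imwrite("pics/w5z.png",cv2.resize(c["image"][100:290,170:340],None,fx=3,fy=3,interpolation=cv2.INTER_CUBIC))
```

```text
[ 0.6032 -0.1976  0.2207] [ 1.e+00 -4.e-04 -3.e-04 -2.e-04] 0.02810649008834721 [ 0.5   0.38 -0.34  1.42  0.12  1.37 -1.41]
well [255.4 182.9] 38.409599077820936 (array([255.18456396, 184.66341272]), np.float64(38.23963812549325), np.int64(259)) [ 0.5998 -0.1976  0.074 ]
inner [255.4 188.3] 31.58554264244024 (array([255.51747291, 184.96532795]), np.float64(31.600527418250177), np.int64(186)) [ 0.6046 -0.1979  0.096 ]
base [255.1 208.4] 35.13931033290885
rim [254.9 264. ] 34.03067006536567
```

View pics/w5z.png

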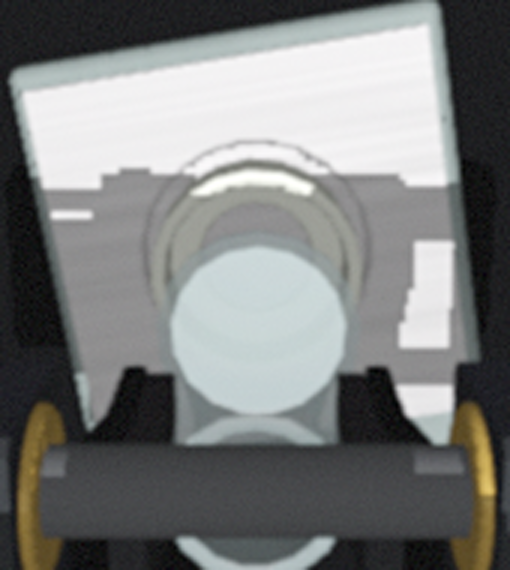

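The flask's base (crop (258,330), full (256,210)) is about 1 mm off the TCP axis in x, and the ring is centred on column 255. The base is over the ring's axis within about 1 mm.

Call:
move_arm([
  [[0,0,2],[0,0,0],15],
  [[0,0,2],[0,0,0],15],
  [[0,0,1.5],[0,0,0],15],
  [[0,0,1],[0,0,0],15],
  [[0,0,0.6],[0,0,0],15],
  [[0,0,0.4],[0,0,0],15],
  [[0,0,0],[0,0,0],15],
  [[0,0,0],[0,0,0],15],
])

```text
time: 15.32
ee_pos: [0.6037, -0.1978, 0.1464]
eef_rot: [1.0, -0.0, 0.0, 0.0]
ft_force: [-1.4, 0.7, -0.9]
width: 0.0281
grip_force: 12.0
```

Run:
```python
from h import *
s=r.read_state(); print(s["ee_pos"].round(4),s["ft_force"].round(1))
o=[]
for n in("scene","side"):
    c=cam(n); x,y=proj(c,(.6,-.198,.1)).astype(int); o.append(cv2.resize(c["image"][y-40:y+40,x-40:x+40],(400,400),interpolation=cv2.INTER_CUBIC))
cv2.imwrite("pics/p2.png",np.hstack(o))
```

```text
[ 0.6037 -0.1978  0.1464] [-1.4  0.7 -0.9]
```

View pics/p2.png

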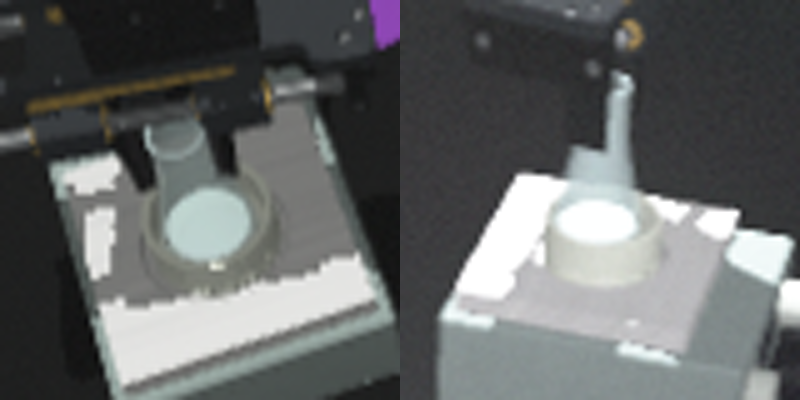

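The flask base has entered the ring (scene crop (208,222), side crop (597,220)) and is free all round.

Call:
move_arm([
  [[-0.1,0,0.5],[0,0,0],15],
  [[0,0,0.4],[0,0,0],15],
  [[0,0,0.2],[0,0,0],15],
  [[0,0,0],[0,0,0],15],
  [[0,0,0],[0,0,0],15],
])

```text
time: 16.05
ee_pos: [0.6026, -0.1977, 0.135]
eef_rot: [1.0, -0.0, 0.0, -0.0]
ft_force: [-0.3, -0.1, -0.9]
width: 0.0276
grip_force: 12.0
```

Call:
move_arm([
  [[0,0,0.1],[0,0,0],15],
  [[0,0,0.1],[0,0,0],15],
  [[0,0,0],[0,0,0],15],
])

```text
time: 16.42
ee_pos: [0.6031, -0.1981, 0.1347]
eef_rot: [1.0, -0.0, 0.001, 0.001]
ft_force: [-2.8, -0.1, 9.9]
width: 0.0279
grip_force: 12.0
```

Call:
move_arm([
  [[0,0,-0.1],[0,0,0],60],
  [[0,0,0],[0,0,0],60],
  [[0,0,0],[0,0,0],60],
  [[0,0,0],[0,0,0],60],
  [[0,0,-2],[0,0,0],60],
  [[0,0,-3],[0,0,0],60],
  [[0,0,-3.5],[0,0,0],60],
  [[0,0,-3.5],[0,0,0],60],
  [[0,0,0],[0,0,0],60],
  [[0,0,0],[0,0,0],60],
])

```text
time: 17.68
ee_pos: [0.6025, -0.1977, 0.2544]
eef_rot: [1.0, -0.0, 0.0, 0.0]
ft_force: [0.1, 0.4, 0.2]
width: 0.0522
grip_force: 0.0
```

Run:
```python
from h import *
s=r.read_state(); t=s["ee_pos"]; print(t.round(4),s["width"])
c=cam("wrist"); cv2.imwrite("pics/w6.png",c["image"])
for n,z,R in(("rim",.162,.014),("mouth",.162,.011),("base",.077,.0235)):
    u=proj(c,(.602,-.198,z)); Z=c["T"][2,3]-z; q=fitcircle(c,u,c["f"]*R/Z,tol=5,lo=25,hi=60); print(n,u.round(1),c["f"]*R/Z,q,plane(c,*q[0],z).round(4))
cv2.imwrite("pics/w6z.png",cv2.resize(c["image"][100:290,170:340],None,fx=3,fy=3,interpolation=cv2.INTER_CUBIC))
```

```text
[ 0.6025 -0.1977  0.2544] 0.05222615546454814
rim [255.5 196.4] 18.10614633650706 (array([255.37683259, 196.33842111]), np.float64(17.470054290923464), np.int64(144)) [ 0.6021 -0.1979  0.162 ]
mouth [255.5 196.4] 14.226257835826974 (array([255.05943071, 194.83997521]), np.float64(14.373119317483834), np.int64(135)) [ 0.6033 -0.1977  0.162 ]
base [255.4 175.5] 22.802446373856586 (array([257.91406642, 172.07190881]), np.float64(22.878745161806204), np.int64(214)) [ 0.6057 -0.2006  0.077 ]
```

View pics/w6z.png

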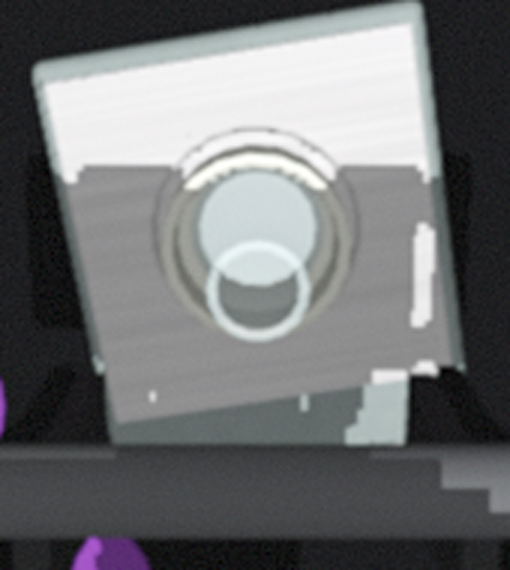

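The flask stands in the ring: rim at crop (258,290), base at (258,228). The rim centre comes out at (0.6021, -0.1979).

Call:
move_arm([
  [[-2,-3,0],[0,0,0],60],
  [[-2,-3,0],[0,0,0],60],
  [[-2,-3,0],[0,0,0],60],
  [[-2,-3,0],[0,0,0],60],
  [[-2,-3,1],[0,0,0],60],
  [[-2,-3,2],[0,0,0],60],
  [[-2,-3,2],[0,0,0],60],
  [[-1.8,-3.2,0],[0,0,0],60],
  [[0,0,0],[0,0,0],60],
  [[0,0,0],[0,0,0],60],
])

```text
time: 18.98
ee_pos: [0.4446, 0.0437, 0.2038]
eef_rot: [1.0, -0.0, -0.0, 0.0]
ft_force: [-0.1, -0.6, 0.1]
width: 0.052
grip_force: 0.0
```

Run:
```python
from h import *
s=r.read_state(); t=s["ee_pos"]; print(t.round(4),s["joint_positions"].round(2))
c=cam("wrist"); cv2.imwrite("pics/w7.png",c["image"]); im=c["image"].astype(int)
u=proj(c,(.4437,.0449,.03)); print(u)
m=((im[:,:,2]>60)&(im[:,:,2]>1.5*im[:,:,0])&(im[:,:,2]>1.4*im[:,:,1])).astype(np.uint8); n,l,st,ce=cv2.connectedComponentsWithStats(m)
for k in range(1,n):
    if st[k,4]>40: print(st[k],ce[k],plane(c,*ce[k],.03).round(4))
q=fitcircle(c,u,c["f"]*.015/(c["T"][2,3]-.03),tol=4,lo=25,hi=60);print(q,plane(c,*q[0],.03).round(4))
```

```text
[0.4446 0.0437 0.2038] [ 0.34 -0.03 -0.53  1.91 -0.01  1.26 -1.75]
[253.9108393  176.49086521]
[240 163  29  29 662] [254.32628399 177.06646526] [0.4431 0.0445 0.03  ]
(array([254.29825756, 177.1054015 ]), np.float64(14.590141535969362), np.int64(116)) [0.443  0.0445 0.03  ]
```

Call:
move_arm([
  [[-0.15,-0.1,3],[0,0,0],60],
  [[0,0,4],[0,0,0],60],
  [[0,0,4],[0,0,0],60],
  [[0,0,4],[0,0,0],60],
  [[0,0,2.5],[0,0,0],60],
  [[0,0,1.5],[0,0,0],60],
  [[0,0,0.4],[0,0,0],60],
  [[0,0,0],[0,0,0],60],
])

```text
time: 20.02
ee_pos: [0.4436, 0.0452, 0.0105]
eef_rot: [1.0, -0.0, 0.0, 0.0]
ft_force: [-0.5, -0.5, -0.4]
width: 0.052
grip_force: 0.0
```

Call:
move_arm([
  [[0,0,0],[0,0,0],45],
  [[0,0,0],[0,0,0],20],
  [[0,0,0],[0,0,0],20],
  [[0,0,0],[0,0,0],20],
  [[0,0,0],[0,0,0],20],
], grip_force=15)

```text
time: 20.65
ee_pos: [0.4434, 0.0453, 0.0103]
eef_rot: [1.0, -0.0, 0.0, 0.0]
ft_force: [0.1, 0.1, 4.4]
width: 0.0294
grip_force: 15.0
```

Call:
move_arm([
  [[0,0,-2],[0,0,0],20],
  [[0,0,-4],[0,0,0],20],
  [[0,0,-4],[0,0,0],20],
  [[0,0,-4],[0,0,0],20],
  [[0,0,-4],[0,0,0],20],
  [[1,1.5,-4],[0,0,0],20],
  [[2,3,-2],[0,0,0],20],
  [[2,3,0],[0,0,0],20],
  [[2,3,0],[0,0,0],20],
  [[2,3,0],[0,0,0],20],
  [[2,3,0],[0,0,0],20],
  [[2,3,0],[0,0,0],20],
  [[2,3,0],[0,0,0],20],
  [[1.5,3,0],[0,0,0],20],
  [[1.3,1.8,0],[0,0,0],20],
  [[0,0,1.5],[0,0,0],20],
  [[0,0,1.5],[0,0,0],20],
  [[0,0,0],[0,0,0],20],
  [[0,0,0],[0,0,0],20],
])

```text
time: 23.02
ee_pos: [0.621, -0.2271, 0.2205]
eef_rot: [1.0, 0.0, 0.0, 0.0]
ft_force: [0.3, -0.9, -0.2]
width: 0.029
grip_force: 15.0
```

Run:
```python
from h import *
s=r.read_state(); t=s["ee_pos"]; print(t.round(4),s["width"])
c=cam("wrist"); o=[c["image"][130:310,165:345]]
z=.162; u=proj(c,(.6021,-.1979,z)); q=fitcircle(c,u,c["f"]*.014/(c["T"][2,3]-z),tol=4,lo=25,hi=60); print("rim",u,q,plane(c,*q[0],z).round(4))
zt=t[2]+.0195
for dz,R in((-.0105,.008),(.0035,.015),(.0195,.015)): print(dz,proj(c,(t[0],t[1],t[2]+dz)).round(1),c["f"]*R/(c["T"][2,3]-t[2]-dz))
for n in("scene","side"):
    d=cam(n); x,y=proj(d,(.602,-.198,.17)).astype(int); o.append(d["image"][y-30:y+30,x-30:x+30])
    print(n,x,y,"rim",proj(d,(.6021,-.1979,.162)).round(1),"plug",proj(d,(t[0],t[1],t[2]-.0105)).round(1))
cv2.imwrite("pics/p3.png",np.hstack([cv2.resize(a,(266,266),interpolation=cv2.INTER_CUBIC) for a in o]))
```

```text
[ 0.621  -0.2271  0.2205] 0.028975131238279085
rim [214.11498143 233.56874315] (array([212.61460269, 230.00530436]), np.float64(20.917940110032408), np.int64(85)) [ 0.6048 -0.1969  0.162 ]
-0.0105 [255.  233.4] 15.233517103343813
0.0035 [255.  243.3] 31.070894519723957
0.0195 [254.9 256.7] 34.53672950517231
scene 167 181 rim [168.2 183.5] plug [150.4 181.2]
side 293 108 rim [293.6 111.1] plug [292.6  88. ]
```

View pics/p3.png

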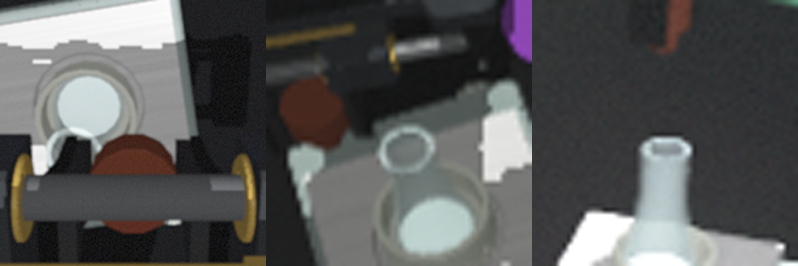

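I overshot by (19, 29) mm, clear of everything: the plug hangs to the side, while the flask rim is at scene (168,185), side (293,112), as computed. I correct and look again.

Call:
move_arm([
  [[-1,-1.5,0],[0,0,0],20],
  [[-0.9,-1.4,0],[0,0,0],20],
  [[0,0,1],[0,0,0],20],
  [[0,0,1],[0,0,0],20],
  [[0,0,0],[0,0,0],20],
  [[0,0,0],[0,0,0],20],
])

```text
time: 23.92
ee_pos: [0.6022, -0.1992, 0.1999]
eef_rot: [1.0, -0.0, -0.0, -0.0]
ft_force: [0.8, -0.5, -0.6]
width: 0.0295
grip_force: 15.0
```

Run:
```python
from h import *
s=r.read_state(); t=s["ee_pos"]; print(t.round(4),s["width"])
o=[]
for n in("scene","side"):
    d=cam(n); x,y=proj(d,(.602,-.198,.17)).astype(int); o.append(d["image"][y-20:y+20,x-20:x+20])
    print(n,x,y,"rim",proj(d,(.6021,-.1979,.162)).round(1),"plug",proj(d,(t[0],t[1],t[2]-.0105)).round(1))
cv2.imwrite("pics/p4.png",np.hstack([cv2.resize(a,(400,400),interpolation=cv2.INTER_CUBIC) for a in o]))
```

```text
[ 0.6022 -0.1992  0.1999] 0.029467942620310935
scene 167 181 rim [168.2 183.5] plug [165.  176.9]
side 293 108 rim [293.6 111.1] plug [294.4 101.4]
```

View pics/p4.png

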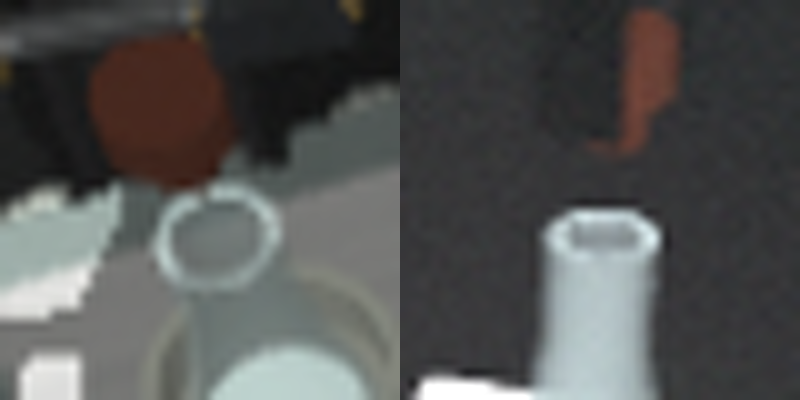

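The plug hangs above the mouth in both views (rim: scene crop (218,237), side crop (603,235)); only a 1 mm shift in y is needed.

Call:
move_arm([
  [[0,-0.12,0.8],[0,0,0],20],
  [[0,0,0.8],[0,0,0],20],
  [[0,0,0.7],[0,0,0],20],
  [[0,0,0.5],[0,0,0],20],
  [[0,0,0.4],[0,0,0],20],
  [[0,0,0],[0,0,0],20],
  [[0,0,0],[0,0,0],20],
])

```text
time: 24.9
ee_pos: [0.6022, -0.1975, 0.1683]
eef_rot: [1.0, -0.0, 0.0, 0.0]
ft_force: [0.4, -0.4, -0.7]
width: 0.0292
grip_force: 15.0
```

Call:
move_arm([
  [[0,0,0.4],[0,0,0],20],
  [[0,0,0.3],[0,0,0],20],
  [[0,0,0.2],[0,0,0],20],
  [[0,0,0.1],[0,0,0],20],
  [[0,0,0],[0,0,0],20],
  [[0,0,0],[0,0,0],20],
])

```text
time: 25.65
ee_pos: [0.6022, -0.1976, 0.1584]
eef_rot: [1.0, -0.0, 0.0, 0.0]
ft_force: [-1.3, 0.2, 4.2]
width: 0.0297
grip_force: 15.0
```

Call:
move_arm([
  [[0,0,0],[0,0,0],50],
  [[0,0,0],[0,0,0],50],
  [[0,0,0],[0,0,0],50],
  [[0,0,-1],[0,0,0],60],
  [[0,0,-3],[0,0,0],60],
  [[0,0,-3],[0,0,0],60],
  [[0,0,-3],[0,0,0],60],
  [[0,0,0],[0,0,0],60],
  [[0,0,0],[0,0,0],60],
])

```text
time: 26.78
ee_pos: [0.6019, -0.1975, 0.2578]
eef_rot: [1.0, -0.0, -0.0, 0.0]
ft_force: [-0.3, -0.1, -0.7]
width: 0.0522
grip_force: 0.0
```

Run:
```python
from h import *
s=r.read_state(); t=s["ee_pos"]; print(t.round(4),s["width"])
c=cam("wrist"); cv2.imwrite("pics/w8.png",c["image"]); z=.178; u=proj(c,(.602,-.198,z)); q=fitcircle(c,u,c["f"]*.015/(c["T"][2,3]-z),tol=4,lo=25,hi=60); print("head",u,q,plane(c,*q[0],z).round(4), c["f"]*.015/(c["T"][2,3]-z))
z=.004; u=proj(c,(.6357,-.0197,z)); R=c["f"]*.042/(c["T"][2,3]-z); q=fitcircle(c,u,R,tol=5); print("mid",u,R,q,plane(c,*q[0],z).round(4))
d=cam("scene"); im=d["image"].astype(int); 
for n in("scene","side"):
    d=cam(n); im=d["image"].astype(int); m=((im[:,:,2]>50)&(im[:,:,2]>1.5*im[:,:,0])&(im[:,:,2]>1.4*im[:,:,1])).astype(np.uint8); x,y=proj(d,(.602,-.198,.17)).astype(int); p=np.argwhere(m[y-20:y+20,x-20:x+20])+[y-20,x-20]; print(n,p.min(0),p.max(0),p.mean(0),"exp top",proj(d,(.602,-.198,.178)),"exp head bottom",proj(d,(.602,-.198,.162)))
```

```text
[ 0.6019 -0.1975  0.2578] 0.05217643686682524
head [255.75978575 199.89999108] (array([254.90446027, 199.24210655]), np.float64(19.904773023431353), np.int64(160)) [ 0.6025 -0.1973  0.178 ] 20.411411831305614
mid [112.73269746 136.26608103] 33.2873425560727 (array([112.02792216, 135.71765024]), np.float64(33.85785150055484), np.int64(219)) [ 0.6364 -0.0189  0.004 ]
scene [175 161] [188 174] [181.35761589 167.38410596] exp top [166.63839035 179.56845319] exp head bottom [168.10366114 183.45512406]
side [104 288] [113 299] [108.42857143 293.29591837] exp top [294.04809458 105.56147973] exp head bottom [293.66519173 111.08820799]
```

Call:
move_arm([
  [[0,0,0],[0,0,-0.1745],60],
  [[0,0,0],[0,0,-0.1745],60],
  [[0,0,0],[0,0,-0.1745],60],
  [[0,0,0],[0,0,-0.1745],60],
  [[0,0,0],[0,0,-0.1745],60],
  [[0,0,0],[0,0,-0.1745],60],
  [[0,0,0],[0,0,-0.1745],60],
  [[0,0,0],[0,0,-0.1745],60],
  [[0,0,0],[0,0,-0.1748],60],
  [[0,0,0],[0,0,0],60],
])

```text
time: 28.22
ee_pos: [0.6018, -0.1976, 0.2576]
eef_rot: [0.708, 0.707, -0.0, -0.0]
ft_force: [0.1, 1.3, -0.2]
width: 0.0522
grip_force: 0.0
```

Call:
move_arm([
  [[4.1,-1.4,0],[0,0,0],70],
  [[4.1,-1.4,0],[0,0,0],70],
  [[4.1,-1.4,0],[0,0,0],70],
  [[4.1,-1.4,0],[0,0,0],70],
  [[4.1,-1.4,0],[0,0,0],70],
  [[4.1,-1.5,0],[0,0,0],70],
  [[4.1,-1.5,0],[0,0,0],70],
  [[4.1,-1.5,0],[0,0,0],70],
  [[4.1,-1.5,0],[0,0,0],70],
  [[4.1,-1.5,0],[0,0,0],70],
  [[4.1,-1.5,0],[0,0,0],70],
  [[4.1,-1.5,0],[0,0,0],70],
  [[3.9,-1.5,0],[0,0,0],70],
  [[0,0,0],[0,0,0],70],
  [[0,0,0],[0,0,0],70],
])

```text
time: 30.1
ee_pos: [0.4125, 0.3329, 0.2578]
eef_rot: [0.708, 0.706, -0.0, 0.0]
ft_force: [0.7, -0.5, -0.4]
width: 0.0608
grip_force: 0.0
```

Run:
```python
from h import *
s=r.read_state(); t=s["ee_pos"]; print(t.round(4),s["eef_rot"].round(4),s["joint_positions"].round(2))
c=cam("wrist"); cv2.imwrite("pics/w9.png",c["image"])
z=.112; u=proj(c,(.4118,.333,z)); R=c["f"]*.018/(c["T"][2,3]-z); q=fitcircle(c,u,R,tol=4,lo=25,hi=60); print(u,R,q,plane(c,*q[0],z).round(4))
z=.068; u=proj(c,(.4118,.333,z)); R=c["f"]*.029/(c["T"][2,3]-z); q=fitcircle(c,u,R,tol=4,lo=25,hi=60); print(u,R,q,plane(c,*q[0],z).round(4))
```

```text
[0.4125 0.3329 0.2578] [ 7.082e-01  7.060e-01 -3.000e-04  1.000e-04] [ 0.08  0.21 -0.96  1.62  0.18  1.4  -0.9 ]
[254.06996196 181.3961286 ] 19.26169200711532 (array([252.07461657, 180.33338262]), np.float64(19.070776744081957), np.int64(163)) [0.4099 0.334  0.112 ]
[254.14032198 172.67814877] 27.16053230478673 (array([252.27713988, 171.87927795]), np.float64(26.73595562135393), np.int64(188)) [0.4098 0.3339 0.068 ]
```

Call:
move_arm([
  [[0.1,-0.25,2],[0,0,0],70],
  [[0,0,4],[0,0,0],70],
  [[0,0,4],[0,0,0],70],
  [[0,0,4],[0,0,0],70],
  [[0,0,2],[0,0,0],70],
  [[0,0,0.9],[0,0,0],70],
  [[0,0,0],[0,0,0],50],
  [[0,0,0],[0,0,0],25],
  [[0,0,0],[0,0,0],25],
  [[0,0,0],[0,0,0],25],
  [[0,0,0],[0,0,0],25],
  [[0,0,0],[0,0,0],25],
], grip_force=25)

```text
time: 31.65
ee_pos: [0.41, 0.3349, 0.0897]
eef_rot: [0.707, 0.707, 0.001, 0.0]
ft_force: [-0.6, 0.5, 6.6]
width: 0.0355
grip_force: 25.0
```

Call:
move_arm([
  [[0,0,-1],[0,0,0],25],
  [[0,0,-3],[0,0,0],25],
  [[0,0,-4],[0,0,0],25],
  [[0,0,-4],[0,0,0],25],
  [[0,0,-3],[0,0,0],25],
  [[-1.5,1,0],[0,0,0],25],
  [[-3.5,2.2,0],[0,0,0],25],
  [[-3.5,2.3,0],[0,0,0],25],
  [[-3.5,2.2,0],[0,0,0],25],
  [[-3.5,2.3,0],[0,0,0],25],
  [[-3.5,2.2,0],[0,0,0],25],
  [[-3.5,2.3,0],[0,0,0],25],
  [[-3.5,2.2,0],[0,0,0],25],
  [[-3.5,2.3,0],[0,0,0],25],
  [[-3.5,2.2,0],[0,0,0],25],
  [[-2.3,1.4,0],[0,0,0],25],
  [[0,0,0],[0,0,0],25],
  [[0,0,0],[0,0,0],25],
])

```text
time: 33.9
ee_pos: [0.6352, -0.0176, 0.2392]
eef_rot: [0.707, 0.707, 0.0, -0.0]
ft_force: [-0.1, 0.4, -1.2]
width: 0.0354
grip_force: 25.0
```

Run:
```python
from h import *
s=r.read_state(); t=s["ee_pos"]; print(t.round(4),s["eef_rot"].round(4),s["width"],s["ft_force"].round(1))
c=cam("wrist"); cv2.imwrite("pics/w10.png",c["image"])
z=.004; u=proj(c,(.636,-.0192,z)); R=c["f"]*.042/(c["T"][2,3]-z); q=fitcircle(c,u,R,tol=5); print("mid",u,R,q,plane(c,*q[0],z).round(4))
for n in("scene","side"):
    d=cam(n); m=(d["image"].max(2)>60).astype(np.uint8); u=proj(d,(t[0],t[1],t[2]-.0897)); print(n,u,proj(d,(.636,-.0192,.004)))
```

```text
[ 0.6352 -0.0176  0.2392] [ 7.068e-01  7.074e-01  2.000e-04 -3.000e-04] 0.03540206229449931 [-0.1  0.4 -1.2]
mid [255.42230675 167.3058041 ] 34.83836308879757 (array([254.9622099 , 167.08709856]), np.float64(34.86629461129806), np.int64(166)) [ 0.6354 -0.0189  0.004 ]
scene [249.83161642 184.10716805] [249.70515721 214.10672077]
side [249.80755215 145.49792965] [249.61635966 192.92154283]
```

Call:
move_arm([
  [[-0.08,0.05,3],[0,0,0],25],
  [[0,0,4],[0,0,0],25],
  [[0,0,4],[0,0,0],25],
  [[0,0,2],[0,0,0],25],
  [[0,0,1],[0,0,0],25],
  [[0,0,0.4],[0,0,0],25],
  [[0,0,0],[0,0,0],25],
  [[0,0,0],[0,0,0],25],
])

```text
time: 35.05
ee_pos: [0.6366, -0.0193, 0.096]
eef_rot: [0.707, 0.707, 0.0, 0.001]
ft_force: [0.1, 0.0, -1.2]
width: 0.0356
grip_force: 25.0
```

Call:
move_arm([
  [[0,0,0.1],[0,0,0],25],
  [[0,0,0.1],[0,0,0],25],
  [[0,0,0.1],[0,0,0],25],
  [[0,0,0],[0,0,0],25],
])

```text
time: 35.55
ee_pos: [0.6365, -0.0193, 0.0938]
eef_rot: [0.707, 0.707, 0.0, 0.001]
ft_force: [-3.6, -1.1, 11.7]
width: 0.0358
grip_force: 25.0
```

Call:
move_arm([
  [[0,0,-0.15],[0,0,0],70],
  [[0,0,0],[0,0,0],70],
  [[0,0,0],[0,0,0],70],
  [[0,0,-2],[0,0,0],70],
  [[0,0,-4],[0,0,0],70],
  [[0,0,-4],[0,0,0],70],
  [[0,0,-4],[0,0,0],70],
  [[0,0,-2],[0,0,0],70],
])

```text
time: 36.55
ee_pos: [0.6368, -0.019, 0.2571]
eef_rot: [0.707, 0.707, 0.001, 0.001]
ft_force: [-0.0, -0.0, 0.4]
width: 0.061
grip_force: 0.0
```

Call:
move_arm([
  [[-3.5,-2.3,0],[0,0,0],100],
  [[-3.5,-2.3,0],[0,0,0],100],
  [[-3.5,-2.3,0],[0,0,0],100],
  [[-3.5,-2.3,0],[0,0,0],100],
  [[-3.5,-2.3,0],[0,0,0],100],
  [[-3.5,-2.3,0],[0,0,0],100],
  [[-3.5,-2.3,0],[0,0,0],100],
  [[-3.5,-2.3,0],[0,0,0],100],
  [[-3.5,-2.3,0],[0,0,0],100],
  [[-3.5,-2.4,0],[0,0,0],100],
  [[0,0,0],[0,0,0],100],
  [[0,0,0],[0,0,0],100],
])

```text
time: 38.05
ee_pos: [0.4054, -0.3685, 0.2535]
eef_rot: [0.707, 0.707, 0.0, -0.0]
ft_force: [0.4, -0.2, 1.1]
width: 0.087
grip_force: 0.0
```

Run:
```python
from h import *
s=r.read_state(); t=s["ee_pos"]; print(t.round(4),s["eef_rot"].round(4),s["joint_positions"].round(2),s["width"])
c=cam("wrist"); cv2.imwrite("pics/w11.png",c["image"])
z=.075; u=proj(c,(.405,-.3685,z)); R=c["f"]*.03/(c["T"][2,3]-z); q=fitcircle(c,u,R,tol=4,lo=25,hi=60); print(u,R,q,plane(c,*q[0],z).round(4))
for z,R in((.112,.018),(.086,.018)):
    pass
for n in("scene","side"):
    d=cam(n); u=proj(d,(.636,-.019,.116)); q=fitcircle(d,u,d["f"]*.018/np.linalg.norm(d["T"][:3,3]-[.636,-.019,.116])*.95,tol=4,lo=25,hi=60); print(n,u,q)
    cv2.imwrite(f"pics/{n}9.png",d["image"])
```

```text
[ 0.4054 -0.3685  0.2535] [ 7.070e-01  7.072e-01  3.000e-04 -2.000e-04] [ 1.13  0.19 -0.54  1.6   0.1   1.38  0.58] 0.0869641156635046
[254.34703455 174.97930664] 29.018563801739784 (array([252.86882452, 174.10740342]), np.float64(28.973644796990836), np.int64(185)) [ 0.4034 -0.3676  0.075 ]
scene [249.41364705 192.09562995] (array([248.50394005, 193.10869695]), np.float64(7.20497223397111), np.int64(55))
side [249.74253991 156.81563883] (array([249.2685374 , 159.32773964]), np.float64(7.622851440315326), np.int64(39))
```

Call:
move_arm([
  [[0.06,-0.12,2],[0,0,0],100],
  [[0,0,4],[0,0,0],100],
  [[0,0,4],[0,0,0],100],
  [[0,0,4],[0,0,0],100],
  [[0,0,3],[0,0,0],100],
  [[0,0,2.5],[0,0,0],100],
  [[0,0,1.6],[0,0,0],100],
  [[0,0,0],[0,0,0],85],
  [[0,0,0],[0,0,0],50],
  [[0,0,0],[0,0,0],50],
  [[0,0,0],[0,0,0],50],
  [[0,0,0],[0,0,0],50],
], grip_force=25)

```text
time: 39.7
ee_pos: [0.4041, -0.3691, 0.0434]
eef_rot: [0.707, 0.707, -0.0, 0.001]
ft_force: [-1.2, 1.1, 6.0]
width: 0.0593
grip_force: 25.0
```

Call:
move_arm([
  [[0,0,-2],[0,0,0],50],
  [[0,0,-5],[0,0,0],50],
  [[0,0,-5],[0,0,0],50],
  [[1.5,0.3,-5],[0,0,0],50],
  [[4,0.4,0],[0,0,0],50],
  [[4,0.4,0],[0,0,0],50],
  [[4,0.4,0],[0,0,0],50],
  [[4,0.4,0],[0,0,0],50],
  [[4,0.4,0],[0,0,0],50],
  [[4,0.4,0],[0,0,0],50],
  [[4,0.4,0],[0,0,0],50],
  [[4,0.4,0],[0,0,0],50],
  [[4,0.4,0],[0,0,0],50],
  [[4,0.4,0],[0,0,0],50],
  [[4,0.4,0],[0,0,0],50],
  [[4,0.4,0],[0,0,0],50],
  [[4,0.4,0],[0,0,0],50],
  [[1.8,0,0],[0,0,0],50],
  [[0,0,0],[0,0,0],50],
  [[0,0,0],[0,0,0],50],
])

```text
time: 42.2
ee_pos: [0.459, 0.1832, 0.2124]
eef_rot: [0.707, 0.707, -0.0, 0.0]
ft_force: [0.6, 0.4, -1.3]
width: 0.0592
grip_force: 25.0
```

Run:
```python
from h import *
s=r.read_state(); t=s["ee_pos"]; print(t.round(4),s["eef_rot"].round(4),s["width"],s["joint_positions"].round(2))
c=cam("wrist"); cv2.imwrite("pics/w12.png",c["image"])
z=.004; u=proj(c,(.4585,.186,z)); R=c["f"]*.042/(c["T"][2,3]-z); q=fitcircle(c,u,R,tol=4); print("front",u,R,q,plane(c,*q[0],z).round(4))
m=(c["image"].max(2)>90).astype(np.uint8); print([int(m[int(v),:].sum()) for v in (u[1]-30,u[1]-20,u[1])])
```

```text
[0.459  0.1832 0.2124] [ 7.075e-01  7.067e-01 -3.000e-04  2.000e-04] 0.05917464755633341 [ 0.53  0.17 -1.08  1.77  0.15  1.3  -0.59]
front [254.32971204 167.31062406] 37.36637962602852 (array([252.82597938, 167.08551335]), np.float64(37.49001864636643), np.int64(202)) [0.4568 0.1863 0.004 ]
[192, 204, 202]
```

Call:
move_arm([
  [[0.2,-0.15,3],[0,0,0],50],
  [[0,0,4],[0,0,0],50],
  [[0,0,4],[0,0,0],50],
  [[0,0,3],[0,0,0],50],
  [[0,0,1.5],[0,0,0],50],
  [[0,0,0.7],[0,0,0],50],
  [[0,0,0],[0,0,0],50],
  [[0,0,0],[0,0,0],50],
])

```text
time: 43.25
ee_pos: [0.4581, 0.1865, 0.0515]
eef_rot: [0.707, 0.707, 0.001, 0.0]
ft_force: [1.2, 0.3, -0.2]
width: 0.0591
grip_force: 25.0
```

Call:
move_arm([
  [[0,0,0.2],[0,0,0],50],
  [[0,0,0.1],[0,0,0],50],
  [[0,0,0.1],[0,0,0],50],
  [[0,0,0],[0,0,0],50],
])

```text
time: 43.75
ee_pos: [0.4576, 0.1863, 0.0473]
eef_rot: [0.707, 0.707, -0.0, 0.0]
ft_force: [-4.2, -2.8, 11.5]
width: 0.0586
grip_force: 25.0
```

Call:
move_arm([
  [[0,0,-0.1],[0,0,0],100],
  [[0,0,0],[0,0,0],100],
  [[0,0,0],[0,0,0],100],
  [[0,0,-2],[0,0,0],100],
  [[0,0,-4],[0,0,0],100],
  [[0,0,-4],[0,0,0],100],
  [[0,0,-4],[0,0,0],100],
  [[0,0,-4],[0,0,0],100],
  [[0,0,0],[0,0,0],100],
  [[0,0,0],[0,0,0],100],
])

```text
time: 45.0
ee_pos: [0.4572, 0.1863, 0.2277]
eef_rot: [0.707, 0.707, -0.0, 0.0]
ft_force: [0.1, -0.3, 0.3]
width: 0.0872
grip_force: 0.0
```

Run:
```python
from h import *
s=r.read_state(); t=s["ee_pos"]; print(t.round(4),s["width"])
c=cam("wrist")
for n,z,R,k in(("rim",.079,.03,4),("coaster",.004,.042,4)):
    u=proj(c,(.4575,.1862,z)); r_=c["f"]*R/(c["T"][2,3]-z); q=fitcircle(c,u,r_,tol=k,lo=25,hi=60); print(n,u,r_,q,plane(c,*q[0],z).round(4))
d=cam("side")["image"][60:330,130:400]; e=cam("scene")["image"][90:290,80:400]
cv2.imwrite("pics/fin.png",np.hstack([cv2.resize(e,(480,300),interpolation=cv2.INTER_CUBIC),cv2.resize(d,(300,300),interpolation=cv2.INTER_CUBIC)]))
```

```text
[0.4572 0.1863 0.2277] 0.08716584985237268
rim [254.98021015 180.94865206] 31.799401378375332 (array([255.25405274, 180.17584136]), np.float64(30.932836872017116), np.int64(216)) [0.4578 0.187  0.079 ]
coaster [254.8863967  167.42897068] 35.881860140520715 (array([254.36454368, 167.33785877]), np.float64(35.95272719670844), np.int64(219)) [0.4569 0.1863 0.004 ]
```

View pics/fin.png

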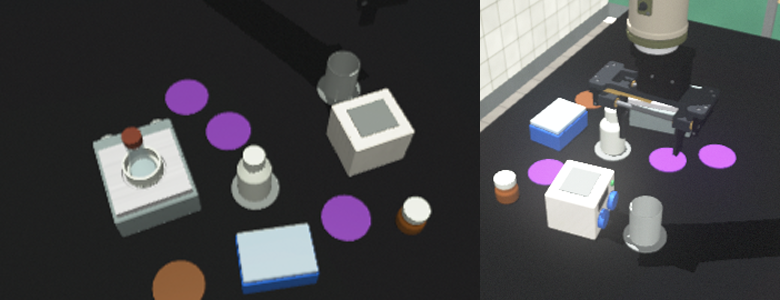

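The final view shows the stack on the stirrer (132,138 to 143,170), the bottle upright on the middle coaster (255,185), the beaker on the front coaster (340,80), and the jar and box where they were.

```bash
python3 -c "
from bench import r
print(r.close_job())"
```

```text
the job is handed in; nothing more can be done
None
```

I built the stack on the stirrer (ring, flask, stopper), stood the bottle and beaker centred on their coasters, left the tip box and jar untouched, and handed the job in at about 45 s; no verdict was shown.

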